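Take the locking cap off the label-roll stand

ROBOT

A 6-joint arm with a two-finger parallel gripper is mounted at the origin on a cart in front of the work surface, level with it; the furniture and walls round the work are solid. World frame = base frame: x ahead of the robot, y to its left, z up, the work surface at z = 0. Lengths are in m, angles in rad, forces in N, time in s.
With the tool pointing down it reaches from about 0.35 to 0.775 m from the base axis. Payload 7.3 kg.
Tool frame: the origin (TCP) lies at the centre of the arm's flange, where the gripper is bolted on; the fingertips stand 178 mm ahead of it and the grasp point (between the pads) lies 159 mm ahead of it (tip_extent is the distance from the TCP to the fingertips, in m); z points along the fingers, y is the line along which they close (so a half turn about z gives the same grasp; the last joint's range is limited). The gripper opens to 92 mm and grips with 3 to 60 N. Pads are 19 mm wide; open, the fingers measure 130 mm over their backs; the gripper's body (75 mm by 190 mm) begins 47 mm behind the grasp point.
Start: joints at [1.163, 0.342, 1.524, -0, 1.275, -0.146], TCP at [0.136, 0.507, 0.405] pointing down, gripper open.
Joint ranges: [-2.53, 2.53], [-0.77, 2.02], [0.04, 2.7], [-1, 4.14], [0.28, 2.66], [-3.11, 3.11]. Speed limits (rad/s): [2.57, 2.57, 3.14, 3.14, 3.14, 3.14].

INTERFACE

Orientations are given as [roll, pitch, yaw] about the fixed x, y, z axes, in that order (R = Rz(yaw) Ry(pitch) Rx(roll)).
In Python, from cell import * gives the robot as it stands.
- The arm moves only by the tool arm_command, never from a script. Its arguments are lists of equal length, an entry for each row: "xyz": the shift along the world's x, y, z in mm, a list of three; "spin": the turn about the world's z in degrees. In form: {"xyz": [[tx, ty, tz], ...], "spin": [spin, ...]}. A call has 1 to 20 rows; each row shifts and turns the commanded pose from where the row before left it; what a row does not reach is not made up. A row lasts 1/10 s, in which the tool goes at most 50 mm and 8.59 degrees, less where a joint would pass 70% of its speed; a pose out of reach is approached as far as the arm can. A call with a gripper value outside its range is refused whole. "jaw" is the opening, from -1 (shut) to 1 (fully open), set as the call begins (left out, the last holds). The fingers move at their own pace and stop on an object; "squeeze" is the grip in N (left out, the last holds). Time passes only in rows, so rows that do not move let the fingers close. It gives the time, the measured TCP pose, the force, the opening and the grip force at its end, in the units of the state.
- observe(): the state, without advancing time (a new reading comes with each control period).
- read_camera(name): name is "scene" or "side" or "wrist"; returns a dict with "img" (480x640x3 uint8, red, green, blue), "depth" (480x640 float32, m along the optical axis (not along the pixel's ray), 0 where there is no reading), "fx", "fy", "cx", "cy" (pixels), "world_from_camera" (4x4, takes a point from camera to world coordinates). Camera axes: x right, y up, looking along -z (the intrinsics and any distortion apply to the point x, -y, -z); pixel columns grow to the right and rows downward; lengths in m; the calibration is good to about 2 mm. A picture is of the moment at which its call begins.
- hand_in(): hands the job in; it is judged then, once.
The state is a dict: "time": time; "qpos": joint angles; "qvel": joint speeds; "joint_efforts": joint torques, N m; "tool_pos": TCP position; "tool_rot": TCP orientation; "contact_force": force on the tool from outside, world axes, zero at the start; "torque": the same for the moment, N m; "opening": finger opening in m; "grip_force": force on a finger pad.
Only numpy, scipy, OpenCV 4.12 (cv2) and the standard library are available. Lean on these libraries where they do the work, as an engineer would, in place of code of your own. Each camera call takes 0.05 s, during which the arm holds its last target. There are 200 camera calls.

TASK

The label roll on the bench stand is due for changing: free the black quarter-turn cap that locks it on the spindle and take the cap off. Such caps are made left-handed and right-handed and this one does not show which, so try it gently one way and, when it comes up against its stop, do not force it but go the other way; turn it a good quarter turn while it is still down, until its grip bar points at the release ticks, and lift it straight off. Finish still holding the cap in the gripper, upright and at rest, about 5 cm clear above the spindle it came from, and leave the loose label roll, stapler and scanner alone.

Things in the scene. Friction and masses are not known exactly. Their poses are not given: they have to be found in the camera images.
- stand: Label-roll stand, bolted down: grey base 150 mm across, white roll 104 mm across on it up to 72 mm, aluminium flange 88 mm across with its top at 78 mm; neither roll nor stand turns. Origin on the spindle axis at the bench top, z up. The cap is locked while its grip bar lies along the stand's x (start: within 0.1 rad of it) and square to it, towards the ticks, it is free.
- spindle_top (a point): Top centre of the steel neck, 36 mm across, that stands 28 mm up from the flange inside the cap (106 mm above the bench). Two lips on it, 90 degrees wide about the stand's +x and -x, hold down the cap's lugs. A stop pin hidden under the cap lets it turn only 0.15 to 0.4 rad from its start the wrong way (clockwise or not: drawn anew each time, invisible); the right way it turns about 2 rad.
- release_tick (a point): One of the two dark ticks on the flange's rim, 39 mm from the axis, at the stand's +y; the other faces it across the axis, at -y. The bar points at the pair of them after a quarter turn (1.57 rad) from locked; the cap lifts off freely when its bar stands 1.1 to 2.0 rad from the locked line.
- cap: Black round cap 68 mm across with a ribbed rim, loose, 0.08 to 0.17 kg, its rim resting on the flange. Origin on its axis at the rim's lower edge, z up; flat top 35 mm above that. Two lugs inside, at its +x and -x; alike after a half turn. Locked, it lifts only 3 mm. It turns almost freely until it meets the stop, where the moment rises sharply (1 N m some 0.1 rad on). Clear after a 28 mm lift.
- grip_bar (a point): Centre of the straight grip bar on the cap's flat top, 50 mm above the cap's origin on its axis. The bar is 46 mm long along the cap's x, 14 mm thick (along the cap's y) and 29 mm high, from 35 to 64 mm above the cap's origin: pinch it across its thickness from above.
- roll: Bystander: loose white label roll 90 mm across and 60 mm high standing on the bench to the left of the stand, origin under its centre.
- stapler: Bystander: blue desk stapler 36 x 151 x 49 mm on the bench to the right of the stand, long along its own y, origin under its centre.
- scanner: Bystander: dark hand scanner 57 x 161 x 34 mm lying on the bench beyond the stand, long along its own y, origin under its centre.
Mind the look-alikes: they are no part of the job. Several things have the shape of the cap; the one meant has the colours described above.

How it is judged:
On the way:
1. the cap, still down on the neck, is turned until its grip bar is more than 0.9 rad from the locked line (angle between the x axis of cap and the x axis of stand, either way round above 0.9 rad and z of cap in the frame of stand below 0.088 m and horizontal distance between cap and stand below 0.01 m), for 0.1 s.
At the end, for the whole second after the job is handed in: The cap is held by the fingers (more than 2 N), touches the stand nowhere, hangs upright (tilt under 0.3 rad) and at rest (under 0.03 m/s), its lower rim 25 to 100 mm above the spindle's top and its axis within 50 mm of the spindle's (z of cap in the frame of stand between 0.131 and 0.206 m and horizontal distance between cap and stand below 0.05 m and angle between cap's own z axis and vertical below 0.3 rad and linear speed of cap below 0.03 m/s and contact force between the fingers and cap above 2 N and contact force between cap and stand below 0.2 N); the arm keeps its last pose, push and grip.
It fails at once if a bystander is shifted by more than 25 mm (distance of any of roll, stapler, scanner from where it was at the start of the episode above 0.025 m).
It fails at once if the cap is forced against its stop or the stand (over 200 N between cap and stand) (contact force between cap and stand above 200 N).
It also fails if it takes over 64 s, if anything falls off the work surface, if the arm or the gripper's body presses on something with over 40 N, if the wrist force passes 120 N, or if a joint passes its speed limit or range.

## Working session

There is one attempt and no reset: what is moved stays moved. The work goes in short steps, Python scripts to look and compute and a tool call to move; the robot and the scene stay as the last step left them, time stands still between calls to the robot, and variables do not carry over. Pictures are saved under pics/ and viewed, at most 10 in all, crops included, and the job is handed in when it is done.

Besides the shell and the picture viewer there is one more tool, called after "Emit:" by a JSON object that holds its "op" and its "data", one argument or row to a line. arm_command: Moves the arm, as the interface text tells. Its arguments: {"type":"object","properties":{"xyz":{"type":"array","items":{"type":"array","items":{"type":"number"}}},"spin":{"type":"array","items":{"type":"number"}},"jaw":{"type":"number"},"squeeze":{"type":"number"}},"required":["xyz","spin"]}

```bash
mkdir -p pics
cat > h.py <<'E'
from cell import *
import numpy as np, cv2
def save(n,f):
    c=read_camera(n); cv2.imwrite('pics/'+f,c['img'][:,:,::-1]); return c
def pts(c):
    d=c['depth']; v,u=np.mgrid[0:480,0:640]
    P=np.stack([(u-c['cx'])/c['fx']*d,-(v-c['cy'])/c['fy']*d,-d,np.ones_like(d)],-1)
    return (P@np.array(c['world_from_camera']).T)[...,:3]
E
python3 - <<'E'
from h import *
a=save('scene','a.png');b=save('side','b.png')
np.savez('ab.npz',a=pts(a),ai=a['img'],b=pts(b),bi=b['img'])
s=observe();print(s['tool_pos'],s['tool_rot'],s['time'],s['opening'])
for c in(a,b):print([k for k in c],np.round(c['world_from_camera'],3).tolist())
E
```

```text
[0.13579736 0.5070063  0.40412525] [-3.14024269e+00 -2.00201782e-04  2.87983976e+00] 0.1 0.09178250396103989
['img', 'depth', 'fx', 'fy', 'cx', 'cy', 'world_from_camera'] [[0.689, 0.414, -0.595, -0.004], [-0.725, 0.389, -0.568, -0.649], [-0.004, 0.823, 0.568, 0.596], [0.0, 0.0, 0.0, 1.0]]
['img', 'depth', 'fx', 'fy', 'cx', 'cy', 'world_from_camera'] [[-0.953, 0.118, -0.278, 0.282], [-0.302, -0.35, 0.887, 0.622], [0.007, 0.929, 0.37, 0.446], [0.0, 0.0, 0.0, 1.0]]
```

View pics/a.png

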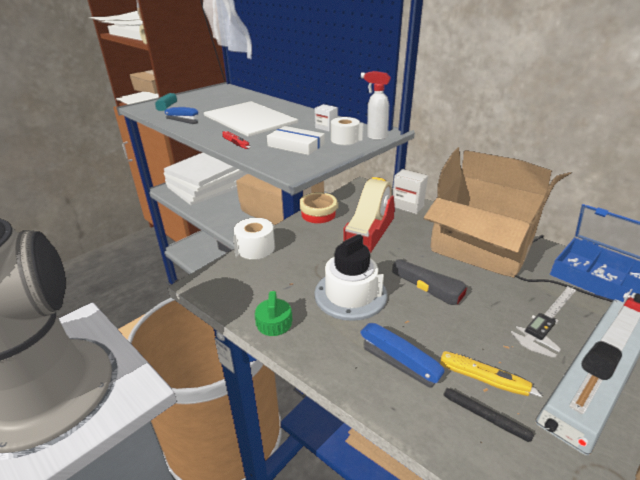

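View pics/b.png

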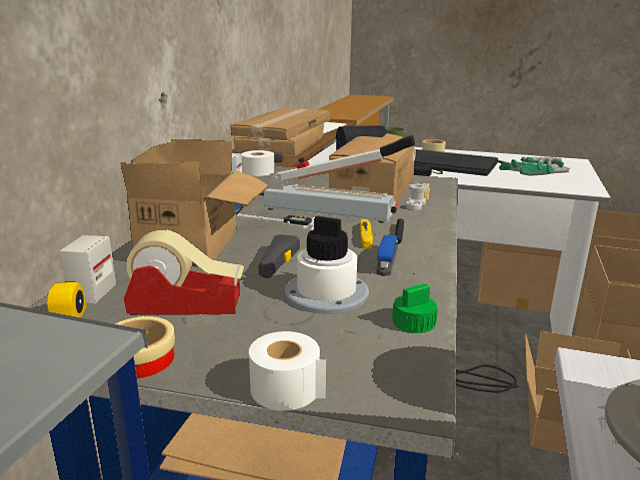

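The black cap on the white stand is at (352,257) in scene and (327,240) in side. Things that could be mistaken for it: the green cap at scene (273,315), side (415,310), and the black cutter knob at scene (602,360). I choose the black cap on the stand. Next I'll measure it and check it in a crop.

Run:
```python
from h import *
z=np.load('ab.npz')
for n,r in(('a',(230,280,325,380)),('b',(210,265,300,355))):
    P=z[n][r[0]:r[1],r[2]:r[3]];I=z[n+'i'][r[0]:r[1],r[2]:r[3]].astype(int)
    m=(I.max(-1)<75)&(P[...,2]>.08)&(P[...,2]<.16)
    Q=P[m];print(n,m.sum(),Q.min(0).round(3),Q.max(0).round(3))
    B=Q[Q[:,2]>.122];zt=np.percentile(B[:,2],98);T=B[B[:,2]>.1385]
    for S in(B,T):
        if len(S)<5:continue
        (c,sz,an)=cv2.minAreaRect((S[:,:2]*1000).astype(np.float32));print(len(S),S.mean(0).round(4),c,sz,an,np.round(cv2.boxPoints((c,sz,an))).tolist())
    # base ring: grey disc & flange
    A=z[n];J=z[n+'i'].astype(int)
    for lo,hi,name in((.066,.081,'rolltop/flange'),(.1,.115,'captop')):
        k=(A[...,2]>lo)&(A[...,2]<hi);k2=np.zeros_like(k);k2[r[0]-5:r[1]+45,r[2]-15:r[3]+15]=1;k&=k2
        Q=A[k];print(name,len(Q),np.percentile(Q,[2,50,98],axis=0).round(3).tolist())
    # outer base contour points at z~0.01-.03
    cr=z[n+'i'][r[0]-20:r[1]+50,r[2]-40:r[3]+40,::-1]
    cv2.imwrite(f'pics/c{n}.png',cv2.resize(cr,None,fx=4,fy=4,interpolation=cv2.INTER_CUBIC))
x=cv2.imread('pics/ca.png');y=cv2.imread('pics/cb.png');h=min(len(x),len(y));cv2.imwrite('pics/c.png',cv2.resize(np.hstack([x[:h],y[:h]]),(800,int(800*h/(x.shape[1]+y.shape[1])))))
```

```text
a 1070 [ 0.489 -0.251  0.08 ] [ 0.557 -0.184  0.144]
238 [ 0.5208 -0.2187  0.1342] (524.303955078125, -217.16622924804688) (11.891349792480469, 46.26710891723633) 82.04596710205078 [[501.0, -220.0], [546.0, -226.0], [548.0, -214.0], [502.0, -208.0]]
87 [ 0.5222 -0.2173  0.1411] (523.5513305664062, -216.86363220214844) (10.315162658691406, 42.961002349853516) 84.00826263427734 [[502.0, -220.0], [544.0, -224.0], [545.0, -214.0], [503.0, -209.0]]
rolltop/flange 873 [[0.475, -0.266, 0.066], [0.502, -0.236, 0.072], [0.668, -0.117, 0.08]]
captop 530 [[0.492, -0.249, 0.101], [0.511, -0.228, 0.112], [0.552, -0.186, 0.115]]
b 1400 [ 0.489 -0.243  0.08 ] [ 0.559 -0.178  0.142]
333 [ 0.5233 -0.2103  0.1329] (524.68994140625, -212.60696411132812) (15.038137435913086, 46.57392120361328) 84.76248168945312 [[501.0, -218.0], [547.0, -222.0], [549.0, -207.0], [502.0, -203.0]]
85 [ 0.5239 -0.2119  0.1406] (523.568359375, -212.8956298828125) (42.98237228393555, 12.55168628692627) 1.120679259300232 [[502.0, -207.0], [502.0, -220.0], [545.0, -219.0], [545.0, -206.0]]
rolltop/flange 843 [[0.475, -0.237, 0.066], [0.512, -0.184, 0.072], [0.572, -0.164, 0.08]]
captop 544 [[0.491, -0.23, 0.101], [0.519, -0.195, 0.112], [0.555, -0.181, 0.114]]
```

View pics/c.png

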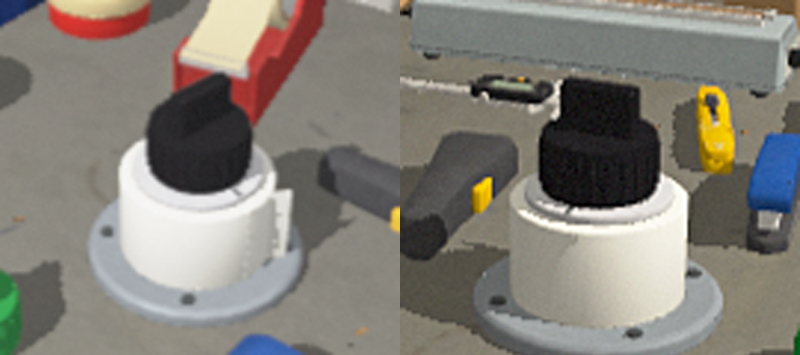

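The crop confirms the choice: black cap with its bar at about -5° from world x, and ticks at crop (237,190) and (570,210). Before moving I'll check for tall obstacles along the sweep.

Run:
```python
from h import *
z=np.load('ab.npz')
for n in 'ab':
    P=z[n].reshape(-1,3);m=(P[:,2]>.17)&(P[:,2]<.7)&(P[:,0]>.05)&(P[:,0]<.7)&(P[:,1]>-.4)&(P[:,1]<.75)
    Q=P[m];print(n,len(Q))
    if len(Q):
        H={}
        for x,y,h in Q: H.setdefault((round(x,1),round(y,1)),[]).append(h)
        print({k:(len(v),round(max(v),2)) for k,v in H.items() if len(v)>5})
```

```text
a 2752
{(np.float64(0.1), np.float64(0.0)): (1165, np.float64(0.3)), (np.float64(0.1), np.float64(-0.1)): (1587, np.float64(0.28))}
b 1278
{(np.float64(0.3), np.float64(0.6)): (1278, np.float64(0.45))}
```

Emit:
{"op": "arm_command", "data": {
  "xyz": [
    [24, -31, 0],
    [24, -31, 0],
    [24, -31, 0],
    [24, -31, 0],
    [24, -31, 0],
    [24, -31, 0],
    [24, -31, 0],
    [24, -31, 0],
    [24, -31, 0],
    [24, -31, 0],
    [15, -40, 0],
    [15, -40, 0],
    [15, -40, 0],
    [15, -40, 0],
    [15, -40, 0],
    [15, -40, 0],
    [15, -40, 0],
    [15, -40, 0],
    [15, -40, 0],
    [13, -40, 0]
  ],
  "spin": [-7, -7, -7, -7, -7, -7, -7, -7, -7, -7, -7, -7, -7, -7, -7, -7, -7, -7, -7, -7],
  "jaw": 1
}}

```text
time: 2.1
tool_pos: [0.5242, -0.2047, 0.4043]
tool_rot: [-3.141, 0.0, 0.431]
contact_force: [0.8, -0.2, -0.9]
opening: 0.0916
grip_force: 0.0
```

Emit:
{"op": "arm_command", "data": {
  "xyz": [
    [0, 0, 0],
    [0, 0, 0],
    [0, 0, 0],
    [0, 0, 0],
    [0, 0, 0],
    [0, 0, 0]
  ],
  "spin": [-7, -7, -7, -7, -2, 0]
}}

```text
time: 2.7
tool_pos: [0.5238, -0.2029, 0.4043]
tool_rot: [-3.141, 0.001, -0.088]
contact_force: [0.3, 0.7, -0.3]
opening: 0.0917
grip_force: 0.0
```

Run:
```python
from h import *
c=save('wrist','w.png');P=pts(c);np.savez('w.npz',P=P,i=c['img'])
s=observe();print(s['tool_pos'],s['tool_rot'],s['qpos'],s['time'],s['contact_force'],s['torque'])
I=c['img'].astype(int)
m=(I.max(-1)<75)&(P[...,2]>.125)&(P[...,2]<.155)&(abs(P[...,0]-.524)<.06)&(abs(P[...,1]+.215)<.06)
Q=P[m];print(len(Q))
if len(Q)>5:
  r=cv2.minAreaRect((Q[:,:2]*1000).astype(np.float32));print(r,cv2.boxPoints(r).round(1).tolist(),np.percentile(Q[:,2],[5,50,95]))
```

```text
[ 0.52382064 -0.2028778   0.40437475] [-3.14137966e+00  7.47065758e-04 -8.63033184e-02] [-5.05915917e-01  4.10054085e-01  1.42117910e+00 -1.13656261e-04
  1.31112850e+00  1.15121303e+00] 2.75 [0.2320702  0.11107213 0.11554571] [-0.04499424  0.1553465   0.01928973]
1091
((528.2396240234375, -213.59552001953125), (13.924384117126465, 44.26713180541992), 85.31146240234375) [[505.6000061035156, -218.6999969482422], [549.7000122070312, -222.3000030517578], [550.9000244140625, -208.5], [506.70001220703125, -204.8000030517578]] [0.13785423 0.14198495 0.14335694]
```

View pics/w.png

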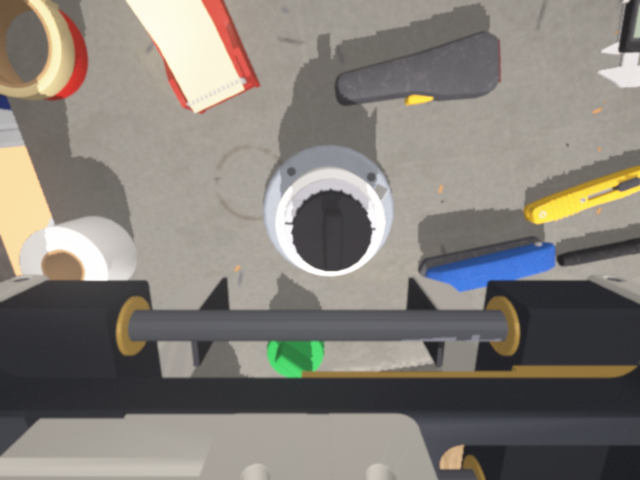

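The wrist view shows the cap at (333,230) with its bar upright in the image, between the jaw lines and aligned. The bar centre works out at about (525.5, -214). Going down to grasp.

Emit:
{"op": "arm_command", "data": {
  "xyz": [
    [2, -11, 0],
    [0, 0, -20],
    [0, 0, -20],
    [0, 0, -20],
    [0, 0, -20],
    [0, 0, -15],
    [0, 0, -8],
    [0, 0, -5],
    [0, 0, 0],
    [0, 0, 0]
  ],
  "spin": [0, 0, 0, 0, 0, 0, 0, 0, 0, 0]
}}

```text
time: 3.75
tool_pos: [0.5261, -0.2141, 0.2974]
tool_rot: [3.141, -0.001, -0.087]
contact_force: [0.5, -0.8, -0.4]
opening: 0.0916
grip_force: 0.0
```

Emit:
{"op": "arm_command", "data": {
  "xyz": [
    [0, 0, 0],
    [0, 0, 0],
    [0, 0, 0],
    [0, 0, 0],
    [0, 0, 0],
    [0, 0, 0],
    [0, 0, 0],
    [0, 0, 0],
    [0, 0, 0],
    [0, 0, 0]
  ],
  "spin": [0, 0, 0, 0, 0, 0, 0, 0, 0, 0],
  "jaw": -1,
  "squeeze": 15
}}

```text
time: 4.75
tool_pos: [0.5259, -0.2139, 0.2967]
tool_rot: [3.142, 0.0, -0.087]
contact_force: [0.3, -0.4, 0.2]
opening: 0.0162
grip_force: 0.0
```

```bash
cat > o.py <<'E'
from h import *
s=observe();print(s['time'],s['tool_pos'].round(4),s['tool_rot'].round(3),'F',s['contact_force'].round(1),'T',s['torque'].round(2),s['opening'],s['grip_force'])
E
python3 o.py
```

```text
4.75 [ 0.5259 -0.2139  0.2967] [ 3.142  0.    -0.087] F [ 0.3 -0.4  0.2] T [-0.05  0.15  0.06] 0.016247731425514562 0.0
```

Still closing (16.2 mm); waiting, then trying a gentle turn.

Emit:
{"op": "arm_command", "data": {
  "xyz": [
    [0, 0, 0],
    [0, 0, 0],
    [0, 0, 0],
    [0, 0, 0]
  ],
  "spin": [0, 0, 0, 0]
}}

```text
time: 5.15
tool_pos: [0.526, -0.2141, 0.2968]
tool_rot: [3.141, -0.001, -0.087]
contact_force: [1.3, -2.1, -0.7]
opening: 0.0143
grip_force: 15.0
```

```bash
python3 o.py
```

```text
5.15 [ 0.526  -0.2141  0.2968] [ 3.141e+00 -1.000e-03 -8.700e-02] F [ 1.3 -2.1 -0.7] T [-0.4  -0.11 -0.01] 0.014330612753007585 14.99648317694664
```

Emit:
{"op": "arm_command", "data": {
  "xyz": [
    [0, 0, 0],
    [0, 0, 0],
    [0, 0, 0],
    [0, 0, 0],
    [0, 0, 0]
  ],
  "spin": [2, 2, 2, 2, 0]
}}

```text
time: 5.65
tool_pos: [0.5258, -0.2137, 0.2967]
tool_rot: [-3.141, 0.0, 0.053]
contact_force: [0.4, 0.4, -0.4]
opening: 0.0138
grip_force: 15.0
```

```bash
python3 o.py
```

```text
5.65 [ 0.5258 -0.2137  0.2967] [-3.141  0.     0.053] F [ 0.4  0.4 -0.4] T [-0.02  0.06  0.02] 0.013803645338586946 14.998573064804077
```

Emit:
{"op": "arm_command", "data": {
  "xyz": [
    [0, 0, 0],
    [0, 0, 0],
    [0, 0, 0]
  ],
  "spin": [2, 2, 0]
}}

```text
time: 5.95
tool_pos: [0.5258, -0.2138, 0.2967]
tool_rot: [-3.141, 0.0, 0.122]
contact_force: [0.8, -0.4, 0.2]
opening: 0.0136
grip_force: 15.0
```

```bash
python3 o.py
```

```text
5.95 [ 0.5258 -0.2138  0.2967] [-3.141  0.     0.122] F [ 0.8 -0.4  0.2] T [-0.13  0.14  0.02] 0.01364332012495133 14.997419714927673
```

Emit:
{"op": "arm_command", "data": {
  "xyz": [
    [0, 0, 0],
    [0, 0, 0],
    [0, 0, 0]
  ],
  "spin": [2, 2, 0]
}}

```text
time: 6.25
tool_pos: [0.5259, -0.214, 0.2968]
tool_rot: [3.141, -0.0, 0.191]
contact_force: [0.7, -2.1, -0.5]
opening: 0.0139
grip_force: 15.0
```

```bash
python3 o.py
```

```text
6.25 [ 0.5259 -0.214   0.2968] [ 3.141 -0.     0.191] F [ 0.7 -2.1 -0.5] T [-0.33 -0.   -0.03] 0.013944158966198408 14.996366053819656
```

Emit:
{"op": "arm_command", "data": {
  "xyz": [
    [0, 0, 0],
    [0, 0, 0],
    [0, 0, 0]
  ],
  "spin": [2, 2, 0]
}}

```text
time: 6.55
tool_pos: [0.5259, -0.2142, 0.2968]
tool_rot: [3.141, -0.0, 0.26]
contact_force: [1.0, -3.1, -1.3]
opening: 0.0142
grip_force: 15.0
```

```bash
python3 o.py
```

```text
6.55 [ 0.5259 -0.2142  0.2968] [ 3.141 -0.     0.26 ] F [ 1.  -3.1 -1.3] T [-0.62 -0.03 -0.01] 0.014160584364841166 14.996991902589798
```

Emit:
{"op": "arm_command", "data": {
  "xyz": [
    [0, 0, 0],
    [0, 0, 0],
    [0, 0, 0]
  ],
  "spin": [2, 2, 0]
}}

```text
time: 6.85
tool_pos: [0.526, -0.2143, 0.2969]
tool_rot: [3.14, -0.0, 0.33]
contact_force: [1.3, -4.3, -1.9]
opening: 0.014
grip_force: 15.0
```

```bash
python3 o.py
```

```text
6.85 [ 0.526  -0.2143  0.2969] [ 3.14 -0.    0.33] F [ 1.3 -4.3 -1.9] T [-0.85 -0.12 -0.04] 0.014017801395854923 14.999578893184662
```

Emit:
{"op": "arm_command", "data": {
  "xyz": [
    [0, 0, 0],
    [0, 0, 0],
    [0, 0, 0]
  ],
  "spin": [2, 2, 0]
}}

```text
time: 7.15
tool_pos: [0.526, -0.2143, 0.2969]
tool_rot: [3.14, -0.0, 0.4]
contact_force: [1.8, -3.9, -1.0]
opening: 0.0141
grip_force: 15.0
```

```bash
python3 o.py
```

```text
7.15 [ 0.526  -0.2143  0.2969] [ 3.14 -0.    0.4 ] F [ 1.8 -3.9 -1. ] T [-1.06 -0.23 -0.02] 0.014062381141911783 15.002449303865433
```

Emit:
{"op": "arm_command", "data": {
  "xyz": [
    [0, 0, 0],
    [0, 0, 0],
    [0, 0, 0]
  ],
  "spin": [2, 2, 0]
}}

```text
time: 7.45
tool_pos: [0.526, -0.2142, 0.2969]
tool_rot: [3.14, -0.0, 0.469]
contact_force: [2.5, -4.6, -0.6]
opening: 0.014
grip_force: 15.0
```

```bash
python3 o.py
```

```text
7.45 [ 0.526  -0.2142  0.2969] [ 3.14  -0.     0.469] F [ 2.5 -4.6 -0.6] T [-1.06 -0.29 -0.02] 0.01398869169886056 15.003957599401474
```

After 32° (0.56 rad) there is still no turning moment, so this is past any possible stop and counter-clockwise is the release direction. I'll continue, easing a small side load.

Emit:
{"op": "arm_command", "data": {
  "xyz": [
    [0.5, -1, 0],
    [0, 0, 0],
    [0, 0, 0],
    [0, 0, 0],
    [0, 0, 0],
    [0, 0, 0],
    [0, 0, 0],
    [0, 0, 0],
    [0, 0, 0]
  ],
  "spin": [3, 3, 4, 4, 4, 4, 4, 2, 0]
}}

```text
time: 8.35
tool_pos: [0.5264, -0.2148, 0.2968]
tool_rot: [3.142, -0.0, 0.958]
contact_force: [1.1, -2.3, -1.1]
opening: 0.0139
grip_force: 15.0
```

```bash
python3 o.py
```

```text
8.35 [ 0.5264 -0.2148  0.2968] [ 3.142 -0.     0.958] F [ 1.1 -2.3 -1.1] T [-0.67 -0.19  0.03] 0.013880901350703112 14.997186362743378
```

Emit:
{"op": "arm_command", "data": {
  "xyz": [
    [0, 0, 0],
    [0, 0, 0],
    [0, 0, 0],
    [0, 0, 0],
    [0, 0, 0],
    [0, 0, 0],
    [0, 0, 0],
    [0, 0, 0],
    [0, 0, 0],
    [0, 0, 0]
  ],
  "spin": [3, 4, 4, 4, 4, 4, 4, 3, 0, 0]
}}

```text
time: 9.35
tool_pos: [0.5263, -0.2148, 0.2968]
tool_rot: [3.142, -0.0, 1.481]
contact_force: [1.3, -2.8, -0.2]
opening: 0.0141
grip_force: 15.0
```

```bash
python3 o.py; python3 -c "
from h import *
s=save('side','s2.png')['img'];cv2.imwrite('pics/s2c.png',cv2.resize(s[130:310,240:420,::-1],None,fx=3,fy=3))"
```

```text
9.35 [ 0.5263 -0.2148  0.2968] [ 3.142 -0.     1.481] F [ 1.3 -2.8 -0.2] T [-0.59 -0.12 -0.  ] 0.014138198890843848 14.996484071016312
```

View pics/s2c.png

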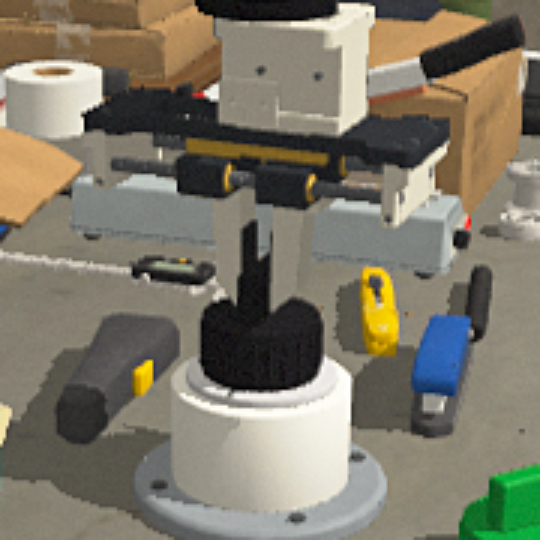

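The crop shows the bar, at (255,265), now end-on between the fingers and pointing at the tick near (233,392). The cap is still seated. Lifting gently.

Emit:
{"op": "arm_command", "data": {
  "xyz": [
    [0, 0, 0],
    [0, 0, 0],
    [0, 0, 2],
    [0, 0, 3],
    [0, 0, 3],
    [0, 0, 2],
    [0, 0, 0]
  ],
  "spin": [0, 0, 0, 0, 0, 0, 0],
  "squeeze": 25
}}

```text
time: 10.1
tool_pos: [0.5263, -0.2147, 0.3072]
tool_rot: [3.141, -0.0, 1.483]
contact_force: [-0.1, -2.3, -0.7]
opening: 0.0141
grip_force: 25.0
```

```bash
python3 o.py
```

```text
10.1 [ 0.5263 -0.2147  0.3072] [ 3.141 -0.     1.483] F [-0.1 -2.3 -0.7] T [-0.45 -0.11  0.04] 0.014143809959827261 24.996553659439087
```

Up 10 mm with no resistance, so the lugs are free. Lifting the rest of the way.

Emit:
{"op": "arm_command", "data": {
  "xyz": [
    [0, 0, 4],
    [0, 0, 5],
    [0, 0, 5],
    [0, 0, 6],
    [0, 0, 8],
    [0, 0, 8],
    [0, 0, 8],
    [0, 0, 8],
    [0, 0, 8],
    [0, 0, 5],
    [0, 0, 3],
    [0, 0, 0],
    [0, 0, 0],
    [0, 0, 0],
    [0, 0, 0]
  ],
  "spin": [0, 0, 0, 0, 0, 0, 0, 0, 0, 0, 0, 0, 0, 0, 0]
}}

```text
time: 11.6
tool_pos: [0.5263, -0.2149, 0.3744]
tool_rot: [-3.141, -0.0, 1.484]
contact_force: [-0.3, 0.4, -1.6]
opening: 0.0137
grip_force: 25.0
```

```bash
python3 o.py; python3 -c "
from h import *
c=save('side','s3.png');s=c['img'];P=pts(c)
m=(s.max(-1)<60)&(abs(P[...,0]-.526)<.05)&(abs(P[...,1]+.214)<.05)&(P[...,2]<.2)&(P[...,2]>.12)
print(m.sum(),P[m].min(0),P[m].max(0))
cv2.imwrite('pics/s3c.png',cv2.resize(s[130:310,240:420,::-1],None,fx=3,fy=3))"
```

```text
11.6 [ 0.5263 -0.2149  0.3744] [-3.141 -0.     1.484] F [-0.3  0.4 -1.6] T [-0.04  0.05  0.01] 0.013733327198673205 24.996502697467804
1107 [ 0.48993506 -0.24212554  0.15571477] [ 0.55879484 -0.17833203  0.19988156]
```

View pics/s3c.png

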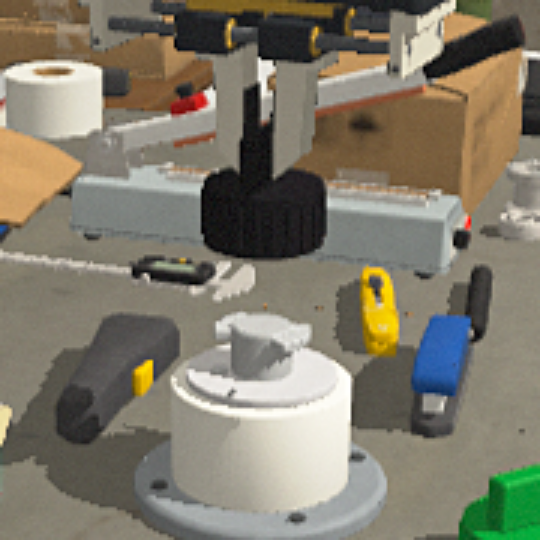

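The cap, at crop (264,215), hangs upright in the fingers with its rim at z ≈ 0.156. The bare neck shows below at (262,345).

```bash
python3 -c "
from cell import *
print(hand_in())"
```

```text
the job is handed in; nothing more can be done
None
```

The cap turned freely counter-clockwise, never meeting its stop; after 90° I lifted it off, and at hand-in it was held upright and at rest about 5 cm above the spindle, with the roll, stapler and scanner untouched; hand-in returned no verdict.

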